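# Spring-clamp a batten in the routing jig

## Task

On the grey routing jig, swing the sprung arm back by its black handle until its catch holds it. Then set the pale wooden batten flat on the jig in front of the arm, lengthwise against the fence and with its end against the end stop, and press the steel paddle of the catch so that the arm snaps over and clamps the batten. Leave the other things where they are.

Things in the scene. Friction and masses are not known exactly. Their poses are not given: they have to be found in the camera images.
- jig: the fixed jig, a grey laminated board 220 mm (x) by 440 mm (y) by 12 mm thick, from x -125 to +95 and y -165 to +275 mm of its frame; origin on the bench surface, z up. 'Jig (x, y)' below means mm in this frame. The arm's pivot is at jig (-15, -130), the catch's pivot at jig (-71, 78)
- fence (a point): middle of the top edge of the fence's face, jig (60, 8), 26 mm above the bench. The low wooden fence, 22 mm thick, runs along jig y from -85 to +100; its face, at jig x = 60, looks to -x
- stop (a point): middle of the top edge of the end stop's face, jig (41, -65), 36 mm above the bench. The wooden end stop is 20 mm thick and spans jig x 22 to 60; its face looks to +y
- seat (a point): where the batten's middle must finally be: jig (40, 10, 27) mm, axes as the jig's
- swing (a joint): arm angle about its vertical pivot, rad. 0: home, leaning 0.332 rad from jig +y towards the fence, held by its spring. Grows as it is swung back from the fence (anticlockwise from above); end at 0.72. The catch drops in at about 0.63 and holds it at about 0.59. On the seated batten: about 0.19. Spring 6 to 10 N at the handle, up to about 18 N while the pin lifts the catch; damped
- pivot (a point): on the arm's pivot axis, 34 mm above the bench; turns with the arm. The arm, an aluminium bar 20 mm wide (28 to 40 mm above the bench), runs along this point's +y; on it the handle at 120 mm, under its end a steel roller (radius 14 mm, at 150 mm, 15 to 29 mm above the bench), then a round pin out to 190 mm that the catch holds
- handle (a point): middle of the visible part of the black upright handle on the arm, 60 mm above the bench: a cylinder 20 mm in diameter from the bar's top (40 mm above the bench) to 80 mm above the bench. Push it or hook it round in an arc of 120 mm radius about the pivot
- catch (a joint): tilt of the catch, a steel rocker on a level axis, rad: 0 at rest (tooth down, light spring), grows as the paddle is pressed; end 0.42. The arm's pin lifts the tooth by itself as the arm is swung back, and the tooth then drops in front of the pin; pressing the paddle lifts the tooth: about 0.1 to 0.15 rad (5 to 7 mm at the paddle) frees the arm
- paddle (a point): middle of the upper face of the catch's steel paddle, 44 x 42 mm and 6 mm thick, 59 mm above the bench when at rest; pressing it straight down with about 2 to 5 N sinks it by up to 18 mm. It lies about jig (-82, 121) mm, in line with the cocked arm
- batten_mid (a point): centre of the loose pale oak batten, 40 mm (x) by 150 mm (y, lengthwise) by 30 mm high, about 0.1 to 0.19 kg; it starts flat on the open end of the jig board (its centre 27 mm above the bench), beyond the fence's end, a little turned
- star_knob: a loose black six-lobed clamping knob, 44 mm across, 18 mm high, lying on the jig board beside the arm's hub (about jig x -90 mm, y -90 mm); origin at the centre of its underside; a bystander
- offcut: a dark wood offcut 30 x 70 x 30 mm lying on the jig board behind the end stop; origin at the centre of its underside; a bystander
- square: a try square, dark wood stock 90 mm long with a 130 mm steel blade, flat on the bench at the right; a bystander
- screwdriver: a screwdriver lying on the bench at the left; a bystander
- hammer: a hammer lying on the bench beyond the jig; a bystander
- glue: a yellow glue bottle, 56 mm across, 150 mm high, standing at the left; a bystander
- mug: a white mug, 80 mm across, 90 mm high, standing at the far right; a bystander
Things that resemble listed ones, but are neither listed nor needed, are in the scene too. Leave any purple look-alike of the part that bears batten_mid alone.

How it is judged:
By the outcome, as a careful person would: the job done as asked, in the order asked, and still so for the second after the job is handed in, with the robot touching nothing.
It also fails if it takes over 64 s, if anything falls off the work surface, if the arm or the gripper's body presses on something with over 40 N, if the wrist force passes 120 N, or if a joint passes its speed limit or range.

## Robot

A 7-joint arm with a two-finger parallel gripper is mounted at the origin on the work surface. World frame = base frame: x ahead of the robot, y to its left, z up, the work surface at z = 0. Lengths are in m, angles in rad, forces in N, time in s.
With the tool pointing down it reaches from about 0.4 to 0.9 m from the base axis. Payload 5.6 kg.
Tool frame: the origin (TCP) lies on the centre line of the jaws, within the pads' length; the fingertips stand 22 mm ahead of it and the grasp point (between the pads) lies 3 mm ahead of it; z points along the fingers, y is the direction in which the jaws open and shut (so a half turn about z gives the same grasp; the last joint's range is limited). The gripper opens to 92 mm and grips with 3 to 60 N. Pads are 20 mm wide; open, the fingers measure 128 mm over their backs; the gripper's body (75 mm by 189 mm) begins 69 mm behind the grasp point.
Start: joints at [1.141, 0.468, -0.012, 1.603, 0.006, 1.071, -0.056], TCP at [0.245, -0.602, 0.237] pointing down, gripper open.
Joint ranges: [-2.53, 2.53], [-0.31, 2.02], [-1.57, 1.55], [0.28, 2.44], [-1.29, 4.43], [0.15, 1.84], [-2.92, 2.92]. Speed limits (rad/s): [2.57, 2.57, 3.14, 3.14, 3.14, 3.14, 3.14].

## Interface

Orientations are given as a 3x3 rotation matrix whose columns are the frame's x, y, z axes.
In Python, from workcell import robot, vision, order gives the robot as it stands.
- The arm moves only by the shell command python3 -m jog 'ROWS' [FORCE]. ROWS is a JSON object of lists of equal length, an entry for each row: "travel": the shift along the tool's x, y, z in mm, a list of three; "dr": the turn, a rotation vector about the tool's x, y, z in rad, a list of three; "claw": the finger opening in mm, from 0 to 91.9. In form: {"travel": [[tx, ty, tz], ...], "dr": [[ax, ay, az], ...], "claw": [claw, ...]}. A call has exactly 8 rows; each row shifts and turns the commanded pose from where the row before left it, along the tool's axes as they then stand; what a row does not reach is not made up. A row lasts 1/12 s, in which the tool goes at most 41.7 mm and 7.16 degrees, less where a joint would pass 70% of its speed; a pose out of reach is approached as far as the arm can. A call is refused whole if a number of a shift passes 41.7 or a number of a turn 0.125, either way. A call with a gripper value outside its range is refused whole. The fingers move at their own pace and stop on an object; FORCE is the grip in N (left out, the last holds). Time passes only in rows, so rows that do not move let the fingers close, or fill a call up. It gives the time, the measured TCP pose, the force and the opening at its end, in the units of the state.
- robot.state(): the state, without advancing time (a new reading comes with each control period).
- vision.get_image(name): name is "side" or "top" or "wrist"; returns the picture (420x560x3 uint8, blue, green, red); there is no depth.
- vision.camera_params(name): a dict with "intrinsics" (3x3 intrinsics, pixels), "view" (4x4, takes a point from world to camera coordinates). Camera axes: x right, y down, z forward; pixel columns grow to the right and rows downward; lengths in m; the calibration is good to about 2 mm. A picture is of the moment at which its call begins: read the wrist's pose just before it. camera_params takes no time and is no camera call; for the wrist camera it gives the pose at the moment of the call.
- order.sign_off(): hands the job in, once; it reports no verdict.
The state is a dict: "clock": time; "q": joint angles; "joint_vel": joint speeds; "joint_torque": joint torques, N m; "tcp_pos": TCP position; "tcp_rot": TCP orientation; "force": force on the tool from outside, world axes, zero at the start; "ft_torque": the same for the moment, N m; "width": opening from 0.0 (shut) to 1.0 (fully open).
Only numpy, scipy, OpenCV 4.12 (cv2) and the standard library are available. Lean on these libraries where they do the work, as an engineer would, in place of code of your own. Each camera call takes 0.05 s, during which the arm holds its last target.

## Working session

There is one attempt and no reset: what is moved stays moved. The work goes in short steps, Python scripts to look and compute and a shell command to move; the robot and the scene stay as the last step left them, time stands still between calls to the robot, and variables do not carry over. Pictures are saved under pics/ and viewed, and the job is handed in when it is done.

```bash
mkdir -p pics; ls; python3 - <<'E'
from workcell import robot, vision, order
import cv2,numpy as np
print(robot.state())
for n in("side","top"):
    cv2.imwrite(f"pics/{n}0.png",vision.get_image(n)); p=vision.camera_params(n); print(n,np.round(p["intrinsics"],1).tolist(),np.round(p["view"],4).tolist())
E
```

```text
pics
{'clock': 0.0, 'q': array([ 1.14099347,  0.46838129, -0.01157842,  1.60362812,  0.00599829,
        1.0714015 , -0.0562665 ]), 'joint_vel': array([-1.20976948e-03, -1.29527176e-03, -9.36924529e-04, -2.25468985e-04,
       -1.14977257e-03, -7.26601270e-04,  4.41662187e-05]), 'joint_torque': array([ 2.61311316e-04, -5.20570743e+01, -1.18373524e-02, -2.43745154e+01,
       -5.66919032e-02,  1.71574153e-02,  1.49217140e-04]), 'tcp_pos': array([ 0.24491498, -0.60149905,  0.23563578]), 'tcp_rot': array([[ 9.26139805e-01,  3.77179573e-01, -7.95090079e-04],
       [ 3.77180387e-01, -9.26138437e-01,  1.59712420e-03],
       [-1.33960860e-04, -1.77905268e-03, -9.99998409e-01]]), 'force': array([ 0.13935131, -0.52710668, -0.45000864]), 'ft_torque': array([-0.01468644, -0.01302975,  0.03372573]), 'width': 0.999104496262807}
side [[383.0, 0.0, 284.0], [0.0, 383.0, 202.4], [0.0, 0.0, 1.0]] [[-0.9141, -0.4054, 0.0099, 0.5152], [-0.2646, 0.5777, -0.7722, 0.2264], [0.3073, -0.7085, -0.6353, 1.0703], [0.0, 0.0, 0.0, 1.0]]
top [[472.5, 0.0, 276.5], [0.0, 472.5, 205.8], [0.0, 0.0, 1.0]] [[0.0254, -0.9995, -0.0189, -0.0494], [-0.9984, -0.0244, -0.0505, 0.5477], [0.05, 0.0201, -0.9985, 1.2226], [0.0, 0.0, 0.0, 1.0]]
```

View pics/top0.png

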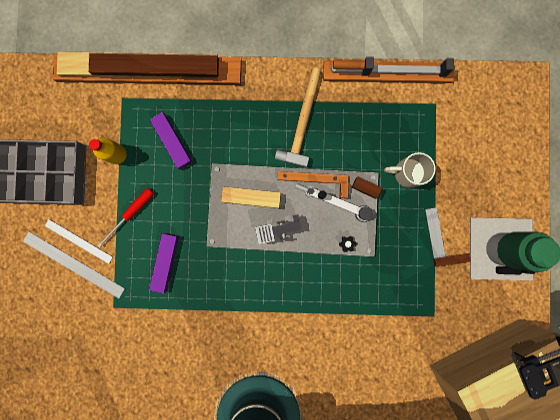

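View pics/side0.png

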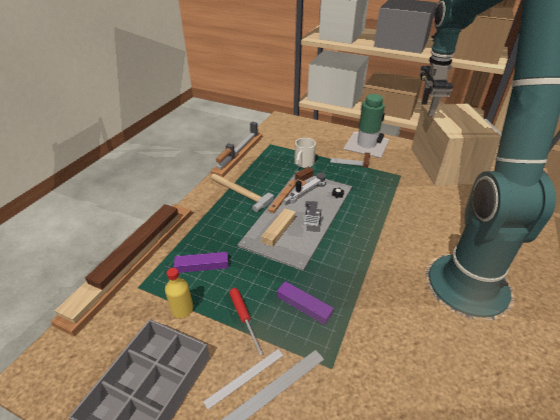

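The top view shows the jig (board corners about (214,164), (380,172), (374,256), (208,246)), with its open end at the left. The pale batten is at about (251,197), and the purple look-alikes are at (170,140) and (163,264). I'll enlarge it to measure.

```bash
python3 - <<'E'
import cv2
im=cv2.imread("pics/top0.png")[155:265,200:390]
cv2.imwrite("pics/crop0.png",cv2.resize(im,None,fx=4.2,fy=4.2,interpolation=cv2.INTER_CUBIC))
E
```

```text
(no output)
```

View pics/crop0.png

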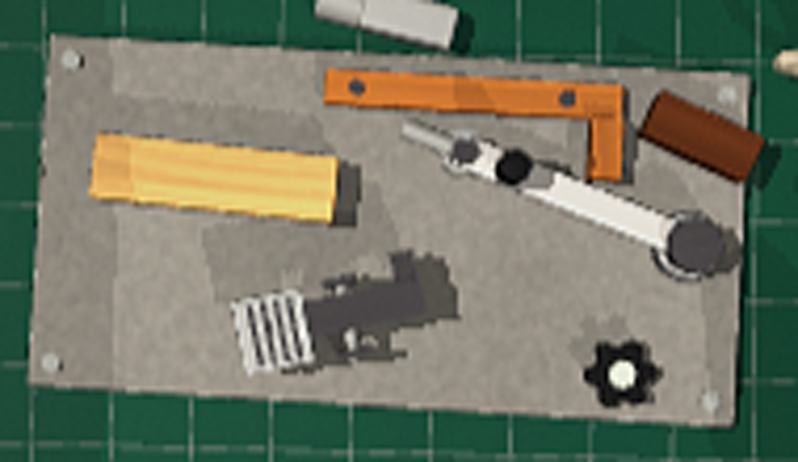

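```bash
cat > h.py <<'E'
from workcell import robot, vision, order
import cv2,numpy as np
from scipy.optimize import least_squares
def ray(n,uv,z,par=None):
    p=par or vision.camera_params(n); V=np.array(p["view"]); K=np.array(p["intrinsics"])
    R,t=V[:3,:3],V[:3,3]; c=-R.T@t; uv=np.atleast_2d(uv).astype(float)
    d=(np.linalg.inv(K)@np.c_[uv,np.ones(len(uv))].T).T@R
    return c+d*((z-c[2])/d[:,2])[:,None]
def proj(n,P,par=None):
    p=par or vision.camera_params(n); V=np.array(p["view"]); K=np.array(p["intrinsics"])
    q=(K@(V[:3,:3]@np.atleast_2d(P).T+V[:3,3:])).T; return q[:,:2]/q[:,2:]
E
python3 - <<'E'
from h import *
o=np.array([200,155]); f=lambda a:(np.array(a)+.5)/4.2-.5+o
J=np.array([[95,275],[95,-165],[-125,-165],[-125,275]])/1e3
W=ray("top",f([[52,36],[749,74],[733,427],[28,384]]),.012)[:,:2]
def fit(p): c,s=np.cos(p[2]),np.sin(p[2]); return (J@np.array([[c,s],[-s,c]])+p[:2]-W).ravel()
r=least_squares(fit,[.5,0,0]); p=r.x; print("jig",p,np.round(r.fun*1e3,1))
np.save("jig.npy",p)
c,s=np.cos(p[2]),np.sin(p[2]); R=np.array([[c,-s],[s,c]])
im=cv2.imread("pics/top0.png")
hsv=cv2.cvtColor(im,cv2.COLOR_BGR2HSV)
m=((hsv[...,0]>14)&(hsv[...,0]<30)&(hsv[...,1]>90)&(hsv[...,2]>120)).astype(np.uint8)
m2=np.zeros_like(m); m2[180:215,215:290]=m[180:215,215:290]
cs=cv2.findContours(m2,0,2)[0]; k=max(cs,key=cv2.contourArea); rr=cv2.minAreaRect(k); print(rr)
b=ray("top",cv2.boxPoints(rr),.042)[:,:2]; print("batten c",b.mean(0), [np.linalg.norm(b[i]-b[(i+1)%4]) for i in range(4)],b)
print("batten jig",(b.mean(0)-p[:2])@R*1e3)
def chk(n,uv,z): print(n,ray("top",f([uv]),z)[0,:2],(ray("top",f([uv]),z)[0,:2]-p[:2])@R*1e3)
chk("handle",(514,166),.08);chk("knob",(622,374),.018);chk("pivot",(697,243),.06);chk("paddle",(271,333),.059);chk("fence L",(325,102),.026);chk("fence R",(590,116),.026)
a=-.332;print("handle pred",R@(np.array([-15,-130])/1e3+.12*np.array([np.sin(.332),np.cos(.332)]))+p[:2])
print("cam",ray("top",[[276,205]],.0), robot.state()["clock"])
E
```

```text
jig [ 0.55416501 -0.13262321 -0.0331709 ] [ 0.9  1.7  0.2 -1.8 -0.3 -1.1 -0.8  1.1]
((250.46713256835938, 196.9453582763672), (58.20747375488281, 16.222591400146484), 5.856013774871826)
batten c [0.56857429 0.0310856 ] [np.float64(0.04167158731588331), np.float64(0.14939652204914947), np.float64(0.041547447001193484), np.float64(0.149147565158805)] [[ 0.55361716  0.10697058]
 [ 0.59518395  0.10401714]
 [ 0.58346036 -0.04491868]
 [ 0.54203571 -0.04172666]]
batten jig [  8.97198102 164.09663391]
handle [ 0.57719444 -0.148792  ] [ 23.55299261 -15.39612682]
knob [ 0.45510604 -0.22254677] [-96.02218116 -93.15936678]
pivot [ 0.53530191 -0.2602433 ] [ -14.6202327  -128.17547171]
paddle [ 0.47518543 -0.00733701] [-83.09122717 122.59793592]
fence L [ 0.61822324 -0.03544013] [60.79993191 99.25410361]
fence R [ 0.6133827  -0.19899577] [ 61.38633878 -64.37209776]
handle pred [ 0.57771491 -0.1499667 ]
cam [[ 0.5516812  -0.03402023  0.        ]] 0.1
```

```bash
python3 -m jog '{"travel":[[0,0,-5],[0,0,-8],[0,0,-8],[0,0,-8],[0,0,-8],[0,0,-5],[0,0,0],[0,0,0]],"dr":[[0,0,-0.12],[0,0,-0.12],[0,0,-0.12],[0,0,-0.12],[0,0,-0.12],[0,0,-0.12],[0,0,-0.12],[0,0,-0.12]],"claw":[40,40,40,40,40,40,40,40]}' 20
cat > to.py <<'E'
# usage: to.py jx jy z_mm [yaw_rel]: tool-frame offset to the jig point; TCP
import sys
from h import *
p=np.load("jig.npy"); a=[float(v) for v in sys.argv[1:]]
c,s=np.cos(p[2]),np.sin(p[2]); R=np.array([[c,-s],[s,c]])
st=robot.state(); T=np.array(st["tcp_rot"]); P=np.array(st["tcp_pos"])
g=np.r_[R@(np.array(a[:2])/1e3)+p[:2],a[2]/1e3]
yaw=np.arctan2(T[1,0],T[0,0]); des=p[2]+np.pi/2+(a[3] if len(a)>3 else 0)
print("clock",round(st["clock"],2),"tcp jig",np.round(R.T@(P[:2]-p[:2])*1e3,1),round(P[2]*1e3,1),"F",np.round(st["force"],1),"w",round(st["width"]*91.9,1))
print("travel(tool,mm)",np.round(T.T@(g-P)*1e3,1),"dr z",round(-(des-yaw),4),"z axis",np.round(T[:,2],4))
E
python3 to.py 20 -16 130
```

```text
clock: 0.77
tcp_pos: [0.2451, -0.602, 0.2786]
tcp_rot: [[0.216, 0.976, -0.0], [0.976, -0.216, -0.0], [-0.0, -0.0, -1.0]]
force: [0.3, -0.3, 0.2]
width: 0.444
clock 0.77 tcp jig [-293.3 -479.3] 278.6 F [ 0.3 -0.3  0.2] w 40.8
travel(tool,mm) [513.1 222.7 148.6] dr z -0.185 z axis [-1.e-04 -0.e+00 -1.e+00]
```

```bash
python3 -m jog '{"travel":[[15,0,0],[25,0,0],[35,0,0],[38,0,0],[38,0,0],[38,0,0],[38,8,0],[36,15,0]],"dr":[[0,0,-0.1],[0,0,-0.085],[0,0,0],[0,0,0],[0,0,0],[0,0,0],[0,0,0],[0,0,0]],"claw":[40,40,40,40,40,40,40,40]}'
python3 -m jog '{"travel":[[30,25,0],[30,25,0],[30,25,0],[30,28,0],[30,30,0],[25,30,0],[10,30,0],[0,20,0]],"dr":[[0,0,0],[0,0,0],[0,0,0],[0,0,0],[0,0,0],[0,0,0],[0,0,0],[0,0,0]],"claw":[40,40,40,40,40,40,40,40]}'
python3 to.py 22 -16 130
```

```text
clock: 1.43
tcp_pos: [0.2818, -0.3387, 0.2782]
tcp_rot: [[0.041, 0.999, -0.002], [0.999, -0.041, 0.0], [0.0, -0.002, -1.0]]
force: [1.1, 0.3, -0.5]
width: 0.431
clock: 2.1
tcp_pos: [0.5053, -0.1608, 0.2787]
tcp_rot: [[0.034, 0.999, 0.001], [0.999, -0.034, 0.001], [0.001, 0.001, -1.0]]
force: [-0.3, -0.3, 0.7]
width: 0.437
clock 2.1 tcp jig [-47.9 -29.8] 278.7 F [-0.3 -0.3  0.7] w 40.2
travel(tool,mm) [ 13.6  69.7 148.8] dr z -0.0003 z axis [ 0.0012  0.0013 -1.    ]
```

```bash
python3 -m jog '{"travel":[[5,15,15],[8,20,25],[0,20,30],[0,10,30],[0,5,25],[0,0,15],[0,0,9],[0,0,0]],"dr":[[0,0,0],[0,0,0],[0,0,0],[0,0,0],[0,0,0],[0,0,0],[0,0,0],[0,0,0]],"claw":[40,40,40,40,40,40,40,40]}'
python3 to.py 22 -16 67
python3 - <<'E'
from h import *
cv2.imwrite("pics/w1.png",vision.get_image("wrist"))
p=np.load("jig.npy");print(vision.camera_params("wrist")["view"])
c,s=np.cos(p[2]),np.sin(p[2]);q=np.array([[c,-s],[s,c]])@[.0241,-.0166]+p[:2]
print(proj("wrist",[[*q,.08],[*q,.04]]))
cv2.imwrite("pics/t1.png",cv2.resize(vision.get_image("top")[155:265,200:390],None,fx=4.2,fy=4.2))
E
```

```text
clock: 2.77
tcp_pos: [0.5717, -0.154, 0.1272]
tcp_rot: [[0.039, 0.999, -0.004], [0.999, -0.039, 0.001], [0.001, -0.004, -1.0]]
force: [-0.6, -0.2, 0.4]
width: 0.436
clock 2.77 tcp jig [ 18.2 -20.8] 127.2 F [-0.6 -0.2  0.4] w 40.1
travel(tool,mm) [ 4.8  4.  60.2] dr z -0.0057 z axis [-0.0043  0.0013 -1.    ]
[[ 0.99928197 -0.03782954 -0.00211346 -0.57702531]
 [-0.03552493 -0.95487825  0.29486524 -0.12818571]
 [-0.01317271 -0.29457844 -0.95553651  0.25203381]
 [ 0.          0.          0.          1.        ]]
[[286.75904254 234.68565772]
 [285.41804401 213.52444571]]
```

View pics/w1.png

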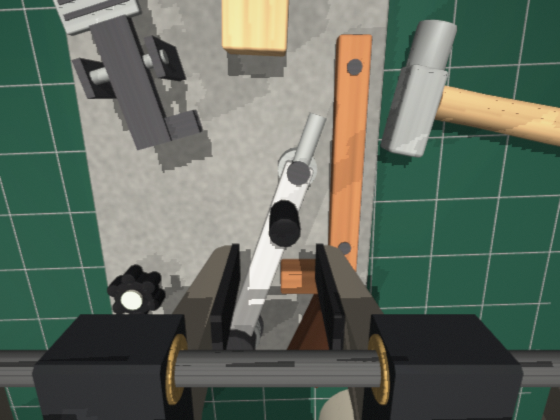

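The wrist view shows the handle's top at about (286,228), against a prediction of (287,235). It lies in line with the gap between the fingers, so I'll lower around it.

```bash
python3 -m jog '{"travel":[[3,2,0],[3,2,0],[0,0,5],[0,0,10],[0,0,15],[0,0,15],[0,0,10],[0,0,4]],"dr":[[0,0,0],[0,0,0],[0,0,0],[0,0,0],[0,0,0],[0,0,0],[0,0,0],[0,0,0]],"claw":[40,40,40,40,40,40,40,40]}'
python3 to.py 22 -16 67
python3 - <<'E'
from h import *
cv2.imwrite("pics/w2.png",vision.get_image("wrist"))
E
```

```text
clock: 3.53
tcp_pos: [0.5762, -0.1484, 0.0685]
tcp_rot: [[0.039, 0.999, -0.003], [0.999, -0.039, 0.001], [0.0, -0.003, -1.0]]
force: [1.3, 0.6, 0.3]
width: 0.436
clock 3.53 tcp jig [ 22.6 -15.1] 68.5 F [1.3 0.6 0.3] w 40.0
travel(tool,mm) [-0.9 -0.5  1.5] dr z -0.0058 z axis [-3.e-03  6.e-04 -1.e+00]
```

View pics/w2.png

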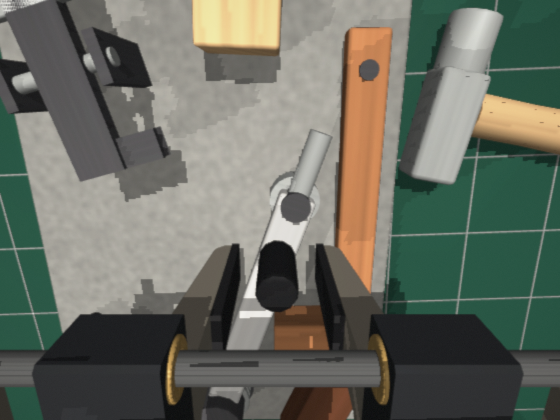

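```bash
python3 -m jog '{"travel":[[2,-6,0],[0,-9,0],[0,-9,0],[0,-9,0],[0,-9,0],[0,-9,0],[0,-9,0],[0,-8,0]],"dr":[[0,0,0],[0,0,0],[0,0,0],[0,0,0],[0,0,0],[0,0,0],[0,0,0],[0,0,0]],"claw":[40,40,40,40,40,40,40,40]}'
python3 to.py -63.7 -14 67
```

```text
clock: 4.25
tcp_pos: [0.5145, -0.1404, 0.0731]
tcp_rot: [[0.035, 0.999, 0.013], [0.999, -0.035, 0.003], [0.003, 0.013, -1.0]]
force: [16.7, 6.6, -5.4]
width: 0.437
clock 4.25 tcp jig [-39.4  -9.1] 73.1 F [16.7  6.6 -5.4] w 40.1
travel(tool,mm) [ -4.9 -24.4   5.8] dr z -0.0021 z axis [ 0.0132  0.0027 -0.9999]
```

```bash
python3 -m jog '{"travel":[[-1,-4,1],[-1,-4,1],[-1,-4,0],[0,-4,0],[0,-4,0],[0,-3,0],[0,0,0],[0,0,0]],"dr":[[0,0,0],[0,0,0],[0,0,0],[0,0,0],[0,0,0],[0,0,0],[0,0,0],[0,0,0]],"claw":[40,40,40,40,40,40,40,40]}'
python3 to.py -63.7 -14 67
python3 - <<'E'
from h import *
cv2.imwrite("pics/w3.png",vision.get_image("wrist"))
E
```

```text
clock: 4.92
tcp_pos: [0.4926, -0.144, 0.0721]
tcp_rot: [[0.036, 0.999, 0.015], [0.999, -0.036, 0.0], [0.001, 0.015, -1.0]]
force: [8.9, 4.9, 5.6]
width: 0.437
clock 4.92 tcp jig [-61.2 -13.5] 72.1 F [8.9 4.9 5.6] w 40.2
travel(tool,mm) [-0.5 -2.6  5. ] dr z -0.003 z axis [ 1.450e-02  3.000e-04 -9.999e-01]
```

View pics/w3.png

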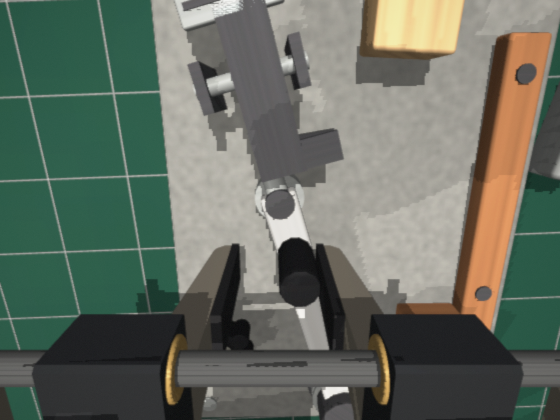

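The wrist view shows the arm now lined up under the catch, with the pin beneath the rocker at (270,180). The force fell from 17 to 9 N, so the tooth probably dropped. I'll push slightly further and then ease back.

```bash
python3 -m jog '{"travel":[[0,-2,0],[0,-1,0],[0,0,0],[0,3,0],[0,4,0],[0,4,0],[0,4,0],[0,0,0]],"dr":[[0,0,0],[0,0,0],[0,0,0],[0,0,0],[0,0,0],[0,0,0],[0,0,0],[0,0,0]],"claw":[40,40,40,40,40,40,40,40]}'
python3 to.py -45 -14 67
python3 -m jog '{"travel":[[0,2,0],[0,2,0],[0,2,0],[0,0,0],[0,0,0],[0,0,0],[0,0,0],[0,0,0]],"dr":[[0,0,0],[0,0,0],[0,0,0],[0,0,0],[0,0,0],[0,0,0],[0,0,0],[0,0,0]],"claw":[40,40,40,40,40,40,40,40]}'
python3 to.py -45 -14 67
python3 - <<'E'
from h import *
cv2.imwrite("pics/w4.png",vision.get_image("wrist"))
E
```

```text
clock: 5.63
tcp_pos: [0.4985, -0.1467, 0.069]
tcp_rot: [[0.039, 0.999, 0.0], [0.999, -0.039, -0.001], [-0.001, 0.0, -1.0]]
force: [0.2, -0.5, 0.2]
width: 0.438
clock 5.63 tcp jig [-55.1 -16. ] 69.0 F [ 0.2 -0.5  0.2] w 40.3
travel(tool,mm) [ 2.  10.1  2. ] dr z -0.0062 z axis [ 3.e-04 -6.e-04 -1.e+00]
clock: 6.3
tcp_pos: [0.5044, -0.1467, 0.0685]
tcp_rot: [[0.039, 0.999, -0.0], [0.999, -0.039, 0.0], [-0.0, -0.0, -1.0]]
force: [0.3, -0.4, -0.7]
width: 0.433
clock 6.3 tcp jig [-49.3 -15.7] 68.5 F [ 0.3 -0.4 -0.7] w 39.8
travel(tool,mm) [1.7 4.3 1.5] dr z -0.0059 z axis [-2.e-04  0.e+00 -1.e+00]
```

View pics/w4.png

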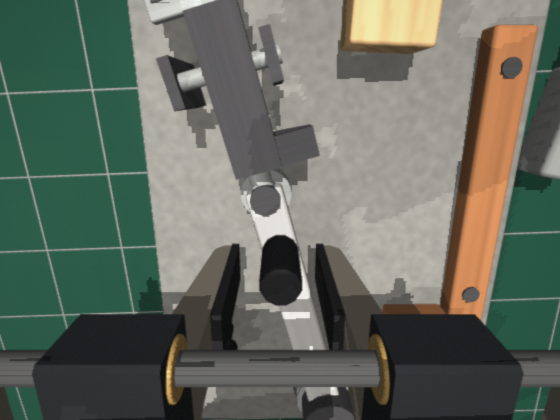

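The catch holds: contact force is zero and the handle stands free between the fingers. Next is the batten.

```bash
python3 -m jog '{"travel":[[0,0,-10],[0,0,-25],[0,0,-30],[5,5,-10],[20,10,0],[30,12,0],[35,12,0],[30,10,0]],"dr":[[0,0,0],[0,0,0],[0,0,0],[0,0,0],[0,0,0.02],[0,0,0.01],[0,0,0],[0,0,0]],"claw":[40,40,50,60,70,70,70,70]}'
python3 to.py 9 164 130 -0.045
```

```text
clock: 7.02
tcp_pos: [0.5616, -0.0277, 0.1442]
tcp_rot: [[0.069, 0.998, 0.001], [0.998, -0.069, 0.0], [0.0, 0.001, -1.0]]
force: [0.6, 0.4, 1.0]
width: 0.76
clock 7.02 tcp jig [  3.9 105.1] 144.2 F [0.6 0.4 1. ] w 69.8
travel(tool,mm) [59.1  2.9 14.2] dr z 0.0088 z axis [ 1.3e-03  3.0e-04 -1.0e+00]
```

```bash
python3 -m jog '{"travel":[[15,1,0],[18,1,0],[15,1,0],[7,0,0],[1,0,0],[0,0,0],[0,0,0],[0,0,0]],"dr":[[0,0,0.009],[0,0,0],[0,0,0],[0,0,0],[0,0,0],[0,0,0],[0,0,0],[0,0,0]],"claw":[70,70,70,70,70,70,70,70]}'
python3 to.py 9 164 52 -0.045
python3 - <<'E'
from h import *
par=vision.camera_params("wrist");cv2.imwrite("pics/w5.png",vision.get_image("wrist"))
cv2.imwrite("pics/t5.png",cv2.resize(vision.get_image("top")[155:265,200:390],None,fx=4.2,fy=4.2))
p=np.load("jig.npy");c,s=np.cos(p[2]),np.sin(p[2]);R=np.array([[c,-s],[s,c]])
E
```

```text
clock: 7.68
tcp_pos: [0.5678, 0.0245, 0.1435]
tcp_rot: [[0.08, 0.997, -0.0], [0.997, -0.08, -0.001], [-0.001, -0.0, -1.0]]
force: [-0.3, -0.2, 0.1]
width: 0.762
clock 7.68 tcp jig [  8.4 157.4] 143.5 F [-0.3 -0.2  0.1] w 70.0
travel(tool,mm) [ 6.6  0.3 91.5] dr z -0.0018 z axis [-2.e-04 -7.e-04 -1.e+00]
```

View pics/w5.png

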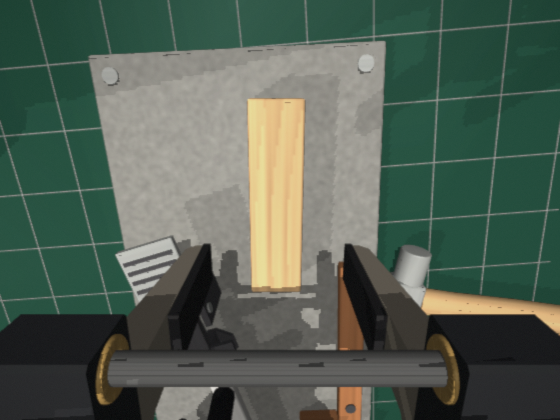

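View pics/t5.png

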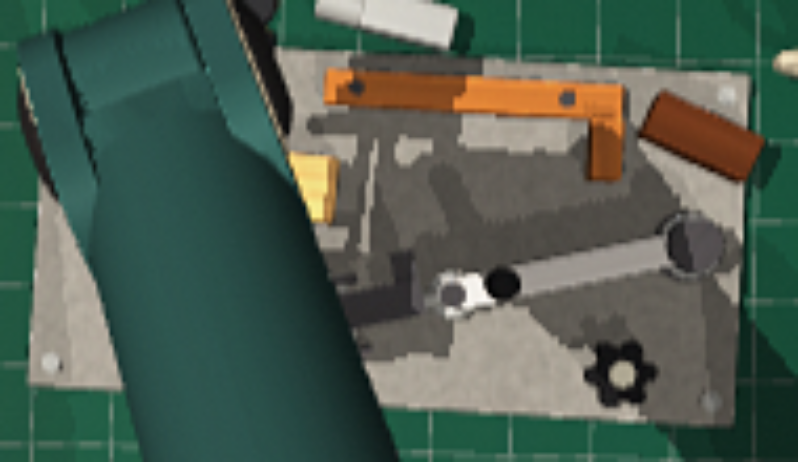

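The top view shows the arm standing cocked under the catch with the robot clear of it. The wrist view shows the batten, the only pale wooden one on the board's open end, with top corners near (249,99), (305,99), (301,288) and (252,288). The purple ones at (170,140) and (163,264) in the first top view are the look-alikes.

```bash
python3 - <<'E'
from h import *
p=np.load("jig.npy");c,s=np.cos(p[2]),np.sin(p[2]);R=np.array([[c,-s],[s,c]])
w=(ray("wrist",[[249,99],[305,99],[301,288],[252,288]],.042)[:,:2]-p[:2])@R*1e3
print(np.round(w,1),w.mean(0), (w[0]+w[1]-w[2]-w[3])/2)
im=cv2.imread("pics/w5.png");cv2.imwrite("pics/w5c.png",cv2.resize(im[80:310,200:360],None,fx=2.5,fy=2.5))
E
```

```text
[[ -7.8 240.8]
 [ 30.2 239.1]
 [ 23.8  93.9]
 [-15.5  95.7]] [  7.69951598 167.34775231] [  7.02222373 145.13475155]
```

View pics/w5c.png

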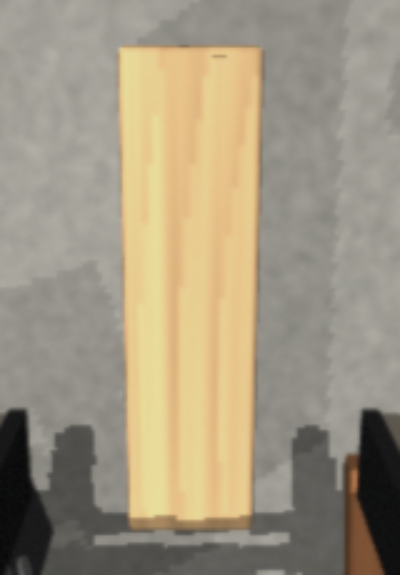

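```bash
python3 -m jog '{"travel":[[4,0,10],[4,0,15],[0,0,20],[0,0,20],[0,0,15],[0,0,8],[0,0,3],[0,0,0]],"dr":[[0,0,0],[0,0,0],[0,0,0],[0,0,0],[0,0,0],[0,0,0],[0,0,0],[0,0,0]],"claw":[70,70,70,70,70,70,70,70]}'
python3 to.py 9 165 52 -0.045
python3 -m jog '{"travel":[[0,0,0],[0,0,0],[0,0,0],[0,0,0],[0,0,0],[0,0,0],[0,0,0],[0,0,0]],"dr":[[0,0,0],[0,0,0],[0,0,0],[0,0,0],[0,0,0],[0,0,0],[0,0,0],[0,0,0]],"claw":[55,45,36,34,34,34,34,34]}' 25
python3 to.py 9 165 52 -0.045
```

```text
clock: 8.45
tcp_pos: [0.5681, 0.034, 0.0518]
tcp_rot: [[0.078, 0.997, -0.001], [0.997, -0.078, 0.0], [0.0, -0.001, -1.0]]
force: [-0.5, -1.0, 0.6]
width: 0.758
clock 8.45 tcp jig [  8.4 167. ] 51.8 F [-0.5 -1.   0.6] w 69.6
travel(tool,mm) [-2.   0.7 -0.2] dr z 0.0001 z axis [-1.3e-03  1.0e-04 -1.0e+00]
clock: 9.12
tcp_pos: [0.5686, 0.0338, 0.0531]
tcp_rot: [[0.078, 0.997, 0.0], [0.997, -0.078, -0.0], [-0.0, 0.0, -1.0]]
force: [-1.4, 0.3, 6.6]
width: 0.433
clock 9.12 tcp jig [  8.9 166.8] 53.1 F [-1.4  0.3  6.6] w 39.8
travel(tool,mm) [-1.8  0.2  1.1] dr z 0.0 z axis [ 3.e-04 -4.e-04 -1.e+00]
```

```bash
python3 -m jog '{"travel":[[0,0,-10],[0,0,-15],[0,0,-15],[-5,5,-5],[-15,10,0],[-22,9,0],[-25,3,0],[-25,0,0]],"dr":[[0,0,0],[0,0,0],[0,0,0],[0,0,-0.02],[0,0,-0.025],[0,0,0],[0,0,0],[0,0,0]],"claw":[34,34,34,34,34,34,34,34]}'
python3 -m jog '{"travel":[[-20,0,0],[-15,0,0],[-8,0,0],[0,0,0],[0,0,0],[0,0,0],[0,0,0],[0,0,0]],"dr":[[0,0,0],[0,0,0],[0,0,0],[0,0,0],[0,0,0],[0,0,0],[0,0,0],[0,0,0]],"claw":[34,34,34,34,34,34,34,34]}'
python3 to.py 37 17 55
python3 - <<'E'
from h import *
cv2.imwrite("pics/w6.png",vision.get_image("wrist"))
E
```

```text
clock: 9.78
tcp_pos: [0.5926, -0.0601, 0.098]
tcp_rot: [[0.032, 0.999, 0.001], [0.999, -0.032, 0.0], [0.0, 0.001, -1.0]]
force: [0.3, 0.7, -1.5]
width: 0.43
clock: 10.45
tcp_pos: [0.5905, -0.1009, 0.0977]
tcp_rot: [[0.031, 1.0, 0.0], [1.0, -0.031, 0.0], [0.0, 0.0, -1.0]]
force: [0.5, -0.2, -1.1]
width: 0.43
clock 10.45 tcp jig [35.3 32.9] 97.7 F [ 0.5 -0.2 -1.1] w 39.5
travel(tool,mm) [-15.9   1.7  42.7] dr z 0.0021 z axis [ 1.e-04  5.e-04 -1.e+00]
```

View pics/w6.png

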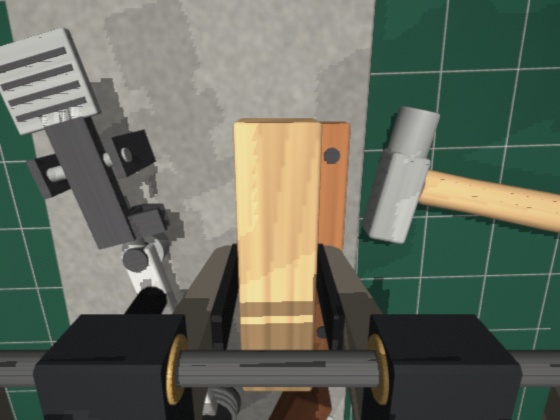

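The wrist view shows the batten gripped, straight along the fence and just to its left, with the arm still cocked. I'll lower it.

```bash
python3 -m jog '{"travel":[[-8,0,0],[-7,0,5],[0,0,10],[0,0,12],[0,0,9],[0,0,5],[0,0,2],[0,0,0]],"dr":[[0,0,0.002],[0,0,0],[0,0,0],[0,0,0],[0,0,0],[0,0,0],[0,0,0],[0,0,0]],"claw":[34,34,34,34,34,34,34,34]}'
python3 to.py 40 10 53
```

```text
clock: 11.17
tcp_pos: [0.5894, -0.1169, 0.0538]
tcp_rot: [[0.034, 0.999, -0.002], [0.999, -0.034, 0.0], [0.0, -0.002, -1.0]]
force: [0.1, -0.2, -1.3]
width: 0.431
clock 11.17 tcp jig [34.7 16.9] 53.8 F [ 0.1 -0.2 -1.3] w 39.6
travel(tool,mm) [-6.9  5.3  0.8] dr z -0.0013 z axis [-1.5e-03  4.0e-04 -1.0e+00]
```

Now I'll touch down lightly, then slide to the fence and the stop.

```bash
python3 -m jog '{"travel":[[0,0,0.7],[0,1,0.3],[0,1,0],[0,1,0],[0,1,0],[0,1,0],[0,1,0],[0,0,0]],"dr":[[0,0,0],[0,0,0],[0,0,0],[0,0,0],[0,0,0],[0,0,0],[0,0,0],[0,0,0]],"claw":[34,34,34,34,34,34,34,34]}'
python3 to.py 40 10 53
python3 -m jog '{"travel":[[-1.5,0,0],[-1.5,0,0],[-1.5,0,0],[-1,0,0],[-1,0,0],[-1,0,0],[-1,0,0],[0,0,0]],"dr":[[0,0,0],[0,0,0],[0,0,0],[0,0,0],[0,0,0],[0,0,0],[0,0,0],[0,0,0]],"claw":[34,34,34,34,34,34,34,34]}'
python3 to.py 40 10 53
```

```text
clock: 11.83
tcp_pos: [0.5931, -0.1175, 0.0533]
tcp_rot: [[0.035, 0.999, -0.007], [0.999, -0.035, -0.001], [-0.001, -0.007, -1.0]]
force: [-8.5, 0.9, 5.1]
width: 0.431
clock 11.83 tcp jig [38.4 16.4] 53.3 F [-8.5  0.9  5.1] w 39.6
travel(tool,mm) [-6.4  1.6  0.3] dr z -0.002 z axis [-6.5e-03 -5.0e-04 -1.0e+00]
clock: 12.5
tcp_pos: [0.593, -0.1205, 0.0532]
tcp_rot: [[0.032, 0.999, -0.006], [0.999, -0.032, 0.006], [0.006, -0.006, -1.0]]
force: [-7.6, 9.6, 5.0]
width: 0.435
clock 12.5 tcp jig [38.4 13.4] 53.2 F [-7.6  9.6  5. ] w 39.9
travel(tool,mm) [-3.4  1.6  0.2] dr z 0.0007 z axis [-0.006  0.006 -1.   ]
```

```bash
python3 -m jog '{"travel":[[0,-1.5,0],[0,0,0],[-1,0,0],[-1,0,0],[-1,0,0],[0,0,0],[0,0,0],[0,0,0]],"dr":[[0,0,0],[0,0,0],[0,0,0],[0,0,0],[0,0,0],[0,0,0],[0,0,0],[0,0,0]],"claw":[34,34,34,34,34,34,34,34]}'
python3 to.py 40 10 53
python3 - <<'E'
from h import *
cv2.imwrite("pics/w7.png",vision.get_image("wrist"))
cv2.imwrite("pics/t7.png",cv2.resize(vision.get_image("top")[155:265,200:390],None,fx=4.2,fy=4.2))
cv2.imwrite("pics/s7.png",cv2.resize(vision.get_image("side")[150:270,230:370],None,fx=5,fy=5))
E
```

```text
clock: 13.17
tcp_pos: [0.5928, -0.1211, 0.0533]
tcp_rot: [[0.031, 1.0, -0.003], [0.999, -0.031, 0.009], [0.009, -0.003, -1.0]]
force: [-4.0, 14.6, 2.0]
width: 0.431
clock 13.17 tcp jig [38.3 12.8] 53.3 F [-4.  14.6  2. ] w 39.6
travel(tool,mm) [-2.8  1.7  0.3] dr z 0.002 z axis [-0.0028  0.0088 -1.    ]
```

View pics/t7.png

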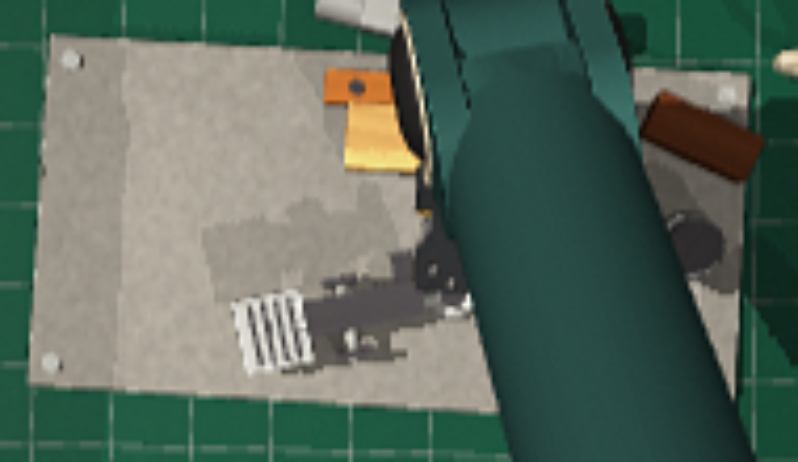

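View pics/s7.png

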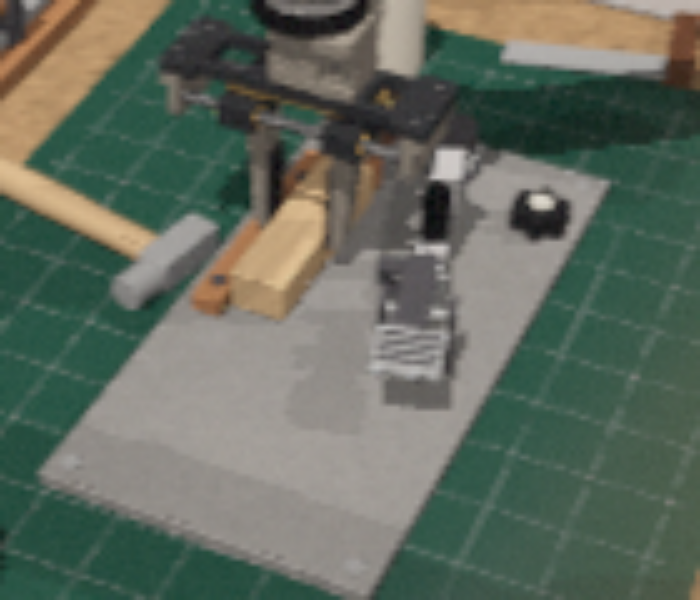

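View pics/w7.png

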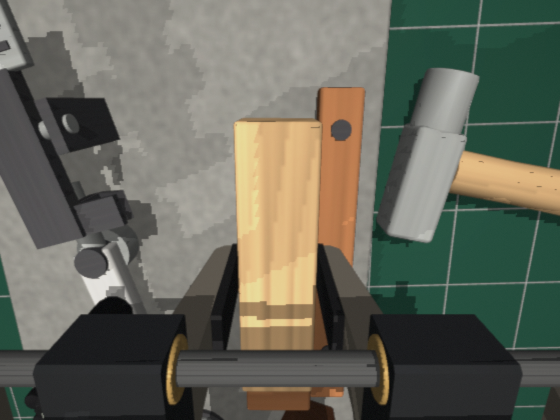

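```bash
python3 - <<'E'
from h import *
o=np.array([200,155]); f=lambda a:(np.array(a)+.5)/4.2-.5+o
p=np.load("jig.npy");c,s=np.cos(p[2]),np.sin(p[2]);R=np.array([[c,-s],[s,c]])
for n,u,z in(("bat",(349,104),.042),("bat",(344,167),.042),("fence",(325,102),.026),("fenceT",(325,70),.026)): print(n,(ray("top",f([u]),z)[0,:2]-p[:2])@R*1e3)
w=lambda u,z:(ray("wrist",u,z)[:,:2]-p[:2])@R*1e3
print(w([[236,121],[320,121]],.042),w([[318,88],[363,88]],.026))
im=cv2.imread("pics/w7.png");cv2.imwrite("pics/w7c.png",cv2.resize(im[340:420,200:380],None,fx=4,fy=4))
E
```

```text
bat [58.697805   84.17909192]
bat [20.06561269 84.98797163]
fence [60.79993191 99.25410361]
fenceT [ 80.64747066 100.41758903]
[[18.88193413 86.56824832]
 [56.22795827 86.69592442]] [[ 56.5362595  101.08818715]
 [ 77.95014844 101.15501445]]
```

View pics/w7c.png

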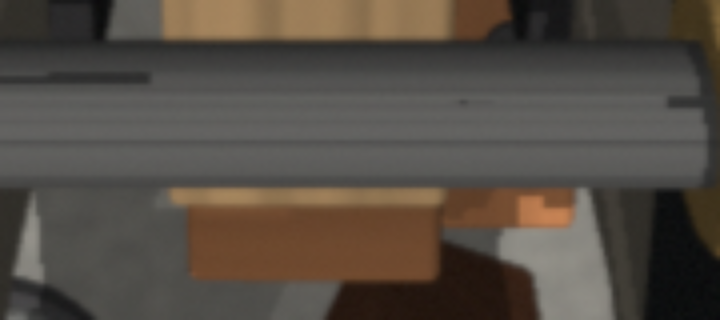

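The far end of the batten measures jig y ≈ 84–85 (expected 85). Its near end touches the stop at about (275,390) in the wrist view, and its side lies along the fence. I'll relax, release and lift.

```bash
python3 -m jog '{"travel":[[1.5,0,0],[1.5,0,0],[0,0,0],[0,0,0],[0,0,0],[0,0,0],[0,0,0],[0,0,0]],"dr":[[0,0,0],[0,0,0],[0,0,0],[0,0,0],[0,0,0],[0,0,0],[0,0,0],[0,0,0]],"claw":[34,34,39,44,48,52,52,52]}'
python3 to.py 40 10 53
python3 -m jog '{"travel":[[0,0,-3],[0,0,-8],[0,0,-15],[0,0,-25],[0,0,-30],[0,0,-30],[5,-10,-10],[15,-20,0]],"dr":[[0,0,0],[0,0,0],[0,0,0],[0,0,0],[0,0,0],[0,0,0],[0,0,0],[0,0,0]],"claw":[52,52,52,52,52,50,30,0]}'
python3 to.py -82 125 110
```

```text
clock: 13.98
tcp_pos: [0.5944, -0.1267, 0.0538]
tcp_rot: [[0.036, 0.999, 0.001], [0.999, -0.036, -0.001], [-0.001, 0.001, -1.0]]
force: [0.4, 0.3, -0.8]
width: 0.564
clock 13.98 tcp jig [40.   7.2] 53.8 F [ 0.4  0.3 -0.8] w 51.9
travel(tool,mm) [ 2.8 -0.   0.8] dr z -0.0028 z axis [ 7.e-04 -6.e-04 -1.e+00]
clock: 14.65
tcp_pos: [0.5682, -0.1072, 0.1787]
tcp_rot: [[0.039, 0.999, 0.008], [0.999, -0.039, -0.002], [-0.002, 0.009, -1.0]]
force: [0.6, -0.1, 0.1]
width: 0.423
clock 14.65 tcp jig [13.2 25.9] 178.7 F [ 0.6 -0.1  0.1] w 38.9
travel(tool,mm) [ 98.7 -96.3  67.7] dr z -0.0055 z axis [ 0.0084 -0.0023 -1.    ]
```

```bash
python3 -m jog '{"travel":[[15,-15,0],[20,-20,0],[22,-20,0],[17,-16,10],[5,-5,20],[0,0,20],[0,0,10],[0,0,0]],"dr":[[0,0,0],[0,0,0],[0,0,0],[0,0,0],[0,0,0],[0,0,0],[0,0,0],[0,0,0]],"claw":[0,0,0,0,0,0,0,0]}'
python3 to.py -82 123 81
python3 - <<'E'
from h import *
cv2.imwrite("pics/w8.png",vision.get_image("wrist"))
cv2.imwrite("pics/t8.png",cv2.resize(vision.get_image("top")[155:265,200:390],None,fx=4.2,fy=4.2))
cv2.imwrite("pics/s8.png",cv2.resize(vision.get_image("side")[150:270,230:370],None,fx=5,fy=5))
E
```

```text
clock: 15.32
tcp_pos: [0.4905, -0.0235, 0.1133]
tcp_rot: [[0.035, 0.999, -0.003], [0.999, -0.035, 0.0], [-0.0, -0.003, -1.0]]
force: [-0.8, -0.1, 0.4]
width: 0.007
clock 15.32 tcp jig [-67.2 106.9] 113.3 F [-0.8 -0.1  0.4] w 0.6
travel(tool,mm) [ 16.  -14.7  32.4] dr z -0.0018 z axis [-3.e-03  1.e-04 -1.e+00]
```

View pics/t8.png

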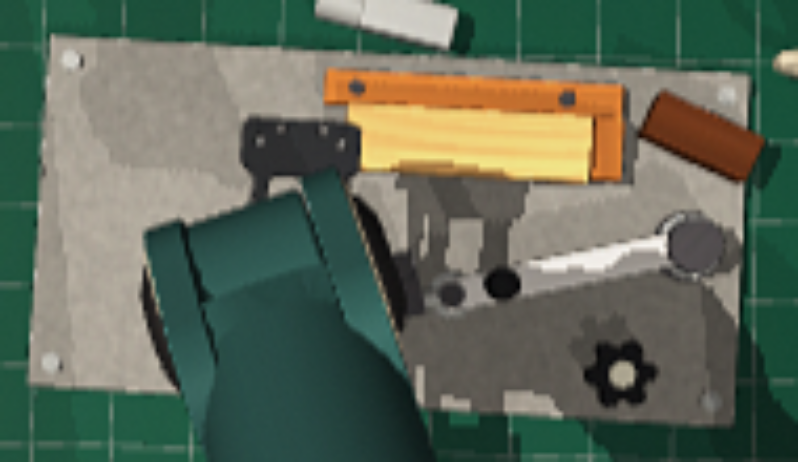

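View pics/s8.png

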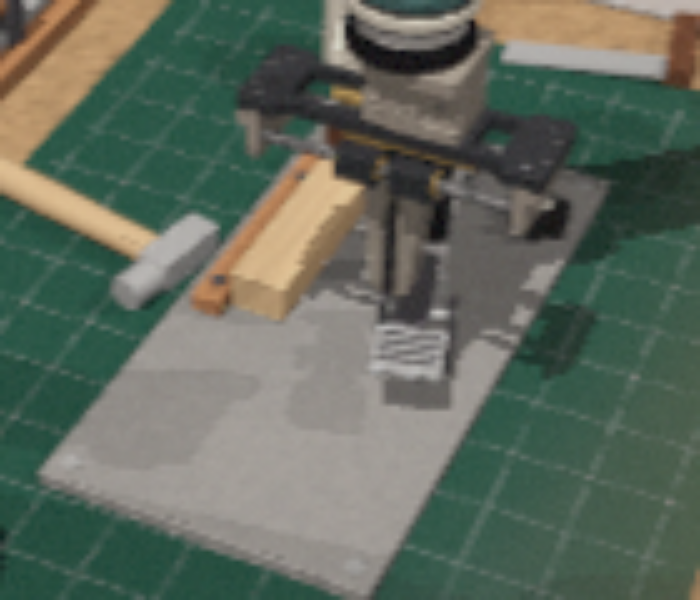

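View pics/w8.png

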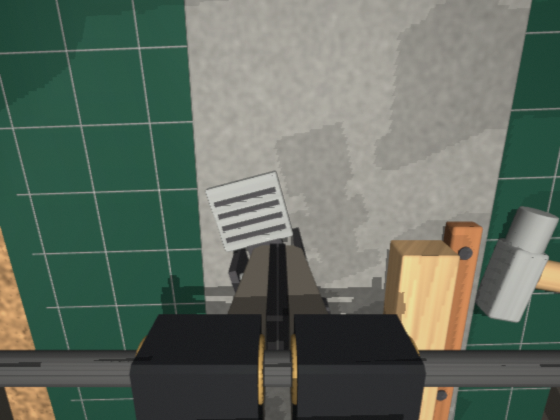

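The top view shows the batten flush against the stop at (592,150) and along the fence, with the arm still cocked at (480,285). Now I'll press the paddle.

```bash
python3 -m jog '{"travel":[[6,-5,0],[7,-6,0],[5,-4,0],[0,0,8],[0,0,10],[0,0,8],[0,0,2],[0,0,0]],"dr":[[0,0,0],[0,0,0],[0,0,0],[0,0,0],[0,0,0],[0,0,0],[0,0,0],[0,0,0]],"claw":[0,0,0,0,0,0,0,0]}'
python3 to.py -82 124 81
python3 - <<'E'
from h import *
cv2.imwrite("pics/s9.png",cv2.resize(vision.get_image("side")[150:270,230:370],None,fx=5,fy=5))
E
```

```text
clock: 16.13
tcp_pos: [0.4765, -0.005, 0.0853]
tcp_rot: [[0.035, 0.999, -0.002], [0.999, -0.035, 0.0], [0.0, -0.002, -1.0]]
force: [-0.0, -0.2, -0.5]
width: 0.004
clock 16.13 tcp jig [-81.8 125. ] 85.3 F [-0.  -0.2 -0.5] w 0.4
travel(tool,mm) [-1.  -0.2  4.3] dr z -0.0021 z axis [-2.4e-03  2.0e-04 -1.0e+00]
```

View pics/s9.png

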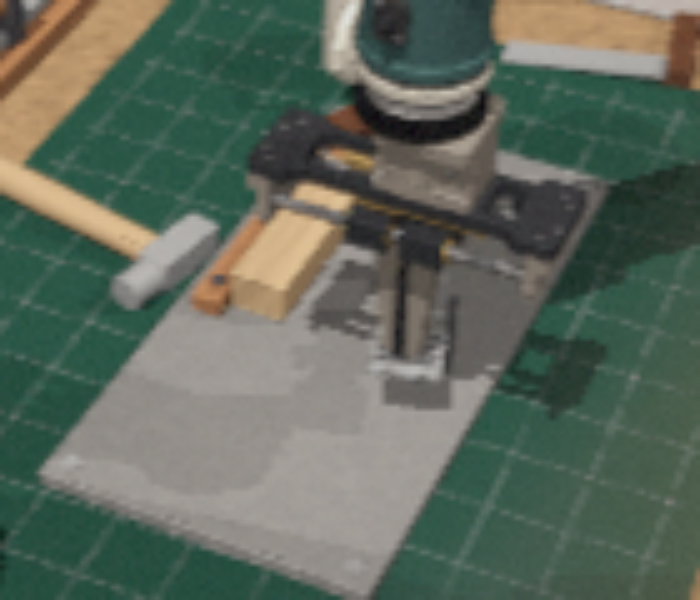

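The fingertips stand just above the paddle, at about (410,355). I'll press about 9 mm past contact.

```bash
python3 -m jog '{"travel":[[0,0,2],[0,0,2],[0,0,2],[0,0,2],[0,0,2],[0,0,2],[0,0,2],[0,0,0]],"dr":[[0,0,0],[0,0,0],[0,0,0],[0,0,0],[0,0,0],[0,0,0],[0,0,0],[0,0,0]],"claw":[0,0,0,0,0,0,0,0]}'
python3 to.py -82 124 81
python3 - <<'E'
from h import *
cv2.imwrite("pics/t10.png",cv2.resize(vision.get_image("top")[155:265,200:390],None,fx=4.2,fy=4.2))
E
```

```text
clock: 16.85
tcp_pos: [0.4773, -0.0049, 0.0723]
tcp_rot: [[0.035, 0.999, 0.0], [0.999, -0.035, 0.0], [0.0, 0.0, -1.0]]
force: [0.3, 0.7, 1.5]
width: 0.004
clock 16.85 tcp jig [-81.1 125.1] 72.3 F [0.3 0.7 1.5] w 0.4
travel(tool,mm) [-1.1 -0.9 -8.7] dr z -0.0018 z axis [ 0.  0. -1.]
```

View pics/t10.png

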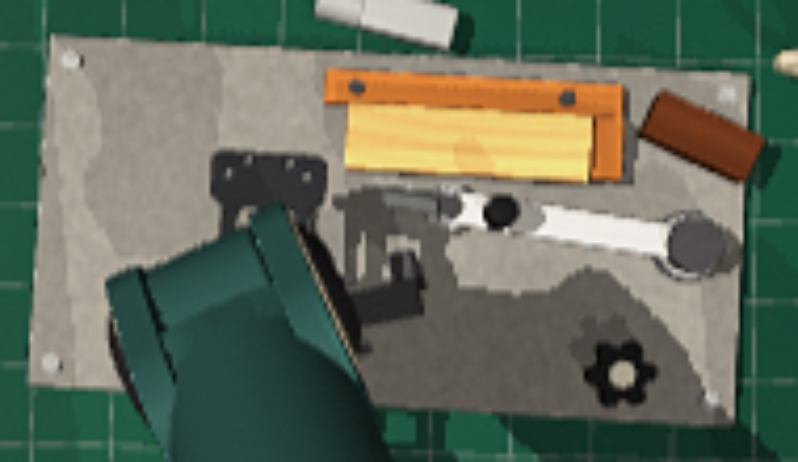

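The arm has been freed; its handle is at (501,210), on its way to the batten or resting on it. I'll retreat straight up and check.

```bash
python3 -m jog '{"travel":[[0,0,0],[0,0,0],[0,0,-5],[0,0,-10],[0,0,-20],[0,0,-25],[0,0,-30],[0,0,-20]],"dr":[[0,0,0],[0,0,0],[0,0,0],[0,0,0],[0,0,0],[0,0,0],[0,0,0],[0,0,0]],"claw":[0,0,0,0,0,0,0,0]}'
python3 -m jog '{"travel":[[0,-15,-10],[0,-25,0],[0,-15,0],[0,0,0],[0,0,0],[0,0,0],[0,0,0],[0,0,0]],"dr":[[0,0,0],[0,0,0],[0,0,0],[0,0,0],[0,0,0],[0,0,0],[0,0,0],[0,0,0]],"claw":[0,0,0,0,0,0,0,0]}'
python3 to.py -82 124 81
python3 - <<'E'
from h import *
cv2.imwrite("pics/t11.png",cv2.resize(vision.get_image("top")[155:265,200:390],None,fx=4.2,fy=4.2,interpolation=2))
cv2.imwrite("pics/s11.png",vision.get_image("side"))
E
```

```text
clock: 17.57
tcp_pos: [0.4777, -0.0047, 0.1854]
tcp_rot: [[0.035, 0.999, 0.002], [0.999, -0.035, -0.0], [-0.0, 0.002, -1.0]]
force: [0.3, 0.3, -0.3]
width: 0.005
clock: 18.23
tcp_pos: [0.423, -0.0028, 0.1926]
tcp_rot: [[0.035, 0.999, 0.0], [0.999, -0.035, 0.001], [0.001, 0.0, -1.0]]
force: [-0.5, -0.2, 0.5]
width: 0.005
clock 18.23 tcp jig [-135.4  125.4] 192.6 F [-0.5 -0.2  0.5] w 0.5
travel(tool,mm) [ -1.3  53.4 111.6] dr z -0.002 z axis [ 2.e-04  6.e-04 -1.e+00]
```

View pics/t11.png

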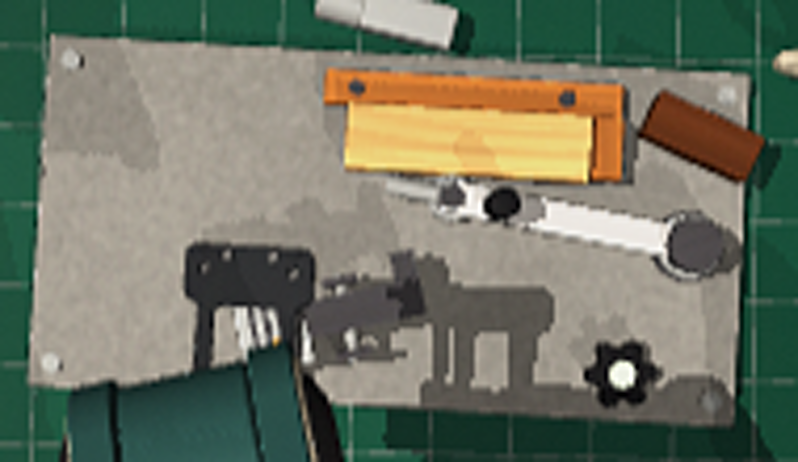

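View pics/s11.png

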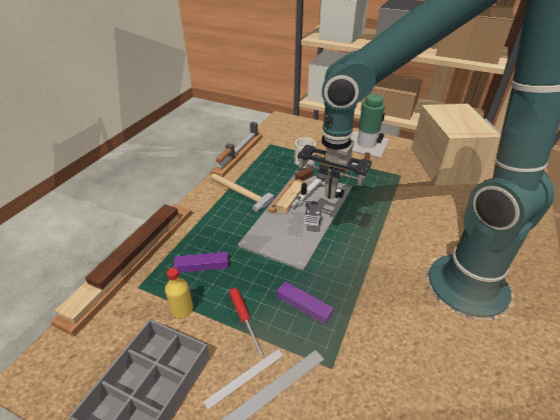

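```bash
python3 - <<'E'
from h import *
o=np.array([200,155]); f=lambda a:(np.array(a)+.5)/4.2-.5+o
p=np.load("jig.npy");c,s=np.cos(p[2]),np.sin(p[2]);R=np.array([[c,-s],[s,c]])
j=lambda u,z:(ray("top",f([u]),z)[0,:2]-p[:2])@R*1e3
h=j((502,203),.08); print("handle",h,"theta",.332-np.arctan2(h[0]+15,h[1]+130))
t=vision.get_image("top"); cv2.imwrite("pics/t12.png",t)
hsv=cv2.cvtColor(t,cv2.COLOR_BGR2HSV); m=((hsv[...,0]>16)&(hsv[...,0]<30)&(hsv[...,1]>70)&(hsv[...,2]>130)).astype(np.uint8)
mm=np.zeros_like(m);mm[176:202,278:345]=m[176:202,278:345]
k=max(cv2.findContours(mm,0,2)[0],key=cv2.contourArea);rr=cv2.minAreaRect(k)
b=(ray("top",cv2.boxPoints(rr),.042)[:,:2]-p[:2])@R*1e3;print(rr,np.round(b,1),b.mean(0))
print(robot.state()["clock"])
E
```

```text
handle [ 1.35672792 -9.53136762] theta 0.19704941208337334
((310.85626220703125, 188.49169921875), (58.36448669433594, 15.858243942260742), 3.301865577697754) [[ 19.1  85.6]
 [ 59.9  85.6]
 [ 59.7 -63.5]
 [ 19.1 -63.3]] [39.43622202 11.10359845]
18.3833
```

The handle gives θ ≈ 0.197 and the batten's centre is ≈ (39.4, 11.1) jig, within the error. With time in hand, I'll look at the end-stop contact with the wrist camera from above.

```bash
python3 -m jog '{"travel":[[-15,15,0],[-25,25,0],[-30,25,0],[-30,25,0],[-30,25,0],[-30,25,0],[-25,20,0],[-15,10,0]],"dr":[[0,0,0],[0,0,0],[0,0,0],[0,0,0],[0,0,0],[0,0,0],[0,0,0],[0,0,0]],"claw":[0,0,0,0,0,0,0,0]}'
python3 -m jog '{"travel":[[-10,0,0],[-10,0,0],[0,0,0],[0,0,0],[0,0,0],[0,0,0],[0,0,0],[0,0,0]],"dr":[[0,0,0],[0,0,0],[0,0,0],[0,0,0],[0,0,0],[0,0,0],[0,0,0],[0,0,0]],"claw":[0,0,0,0,0,0,0,0]}'
python3 to.py -82 124 81
python3 - <<'E'
from h import *
cv2.imwrite("pics/w13.png",vision.get_image("wrist"))
E
```

```text
clock: 19.05
tcp_pos: [0.5868, -0.2127, 0.1916]
tcp_rot: [[0.039, 0.999, 0.0], [0.999, -0.039, -0.0], [-0.0, 0.0, -1.0]]
force: [-0.0, -1.1, 0.8]
width: 0.001
clock: 19.72
tcp_pos: [0.5845, -0.228, 0.1929]
tcp_rot: [[0.034, 0.999, 0.0], [0.999, -0.034, -0.0], [-0.0, 0.0, -1.0]]
force: [-0.3, 0.8, -0.2]
width: 0.005
clock 19.72 tcp jig [ 33.5 -94.4] 192.9 F [-0.3  0.8 -0.2] w 0.5
travel(tool,mm) [ 218.3 -115.7  111.8] dr z -0.0009 z axis [ 3.e-04 -2.e-04 -1.e+00]
```

View pics/w13.png

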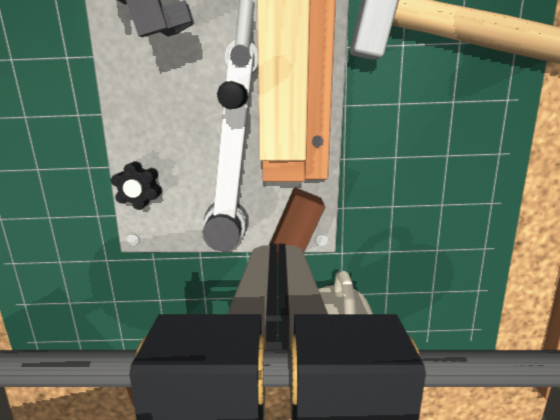

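The wrist view shows the batten's end against the stop at (283,161) with no gap, its side along the fence at (308,100), and the roller at (242,55) against its other side. Nothing is near the gripper, whose tips are about 170 mm up, so I'll hand in.

```bash
python3 - <<'E'
from h import *
print(order.sign_off(), robot.state()["clock"])
E
```

```text
the job is handed in; nothing more can be done
the job is handed in; nothing more can be done
```

The job is done and handed in at about 20 s of the 64 s allowed. I swung the arm back by its handle until the catch held it, and set the batten against the fence and end stop. I then pressed the paddle, and the arm snapped over and clamped the batten.

**Last checks:**
- **Arm:** the swing angle measures about 0.197 rad, against about 0.19 expected on the seated batten.
- **Batten:** its centre measures about jig (39.4, 11.1), against a seat of (40, 10). That 1 mm difference is within what one image pixel can resolve, and the wrist view shows no gap at the stop or the fence.
- **Bystanders:** I did not touch any of them. By eye, the ones I could see in the last pictures had not moved. I did not measure them.
- **Robot:** the gripper was clear of everything, with its fingertips about 170 mm above the bench. The highest tool force in any reading was about 19 N.

None of the checks failed.

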